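# Line up the wrench sockets by size on the channel

### The job

Tidy up beside the grinder: stand the four loose wrench sockets on the paint marks of the steel channel in order of size, the largest on the red mark at one end, the next ones getting smaller mark by mark, and the smallest on the yellow mark at the far end. Each should stand upright, mouth up, centred on its own mark, and be let go. Leave the grinding wheel and the oil bottle where they are.

Things in the scene. Friction and masses are not known exactly. Their poses are not given: they have to be found in the camera images.
- socket_largest_center (a point): The largest of four loose dark steel wrench sockets: a plain upright cylinder 60 mm across and 64 mm tall, standing on the bench with its six-sided mouth up (the mouth is a 24 mm deep hole; below it the socket is solid). The point is the socket's centre, on its axis and half-way up, 32 mm above its flat underside; z is its upright axis. Grip it across its outside.
- socket_large_center (a point): The second largest of four loose dark steel wrench sockets: a plain upright cylinder 49 mm across and 60 mm tall, standing on the bench with its six-sided mouth up (the mouth is a 24 mm deep hole; below it the socket is solid). The point is the socket's centre, on its axis and half-way up, 30 mm above its flat underside; z is its upright axis. Grip it across its outside.
- socket_small_center (a point): The third largest of four loose dark steel wrench sockets: a plain upright cylinder 39 mm across and 56 mm tall, standing on the bench with its six-sided mouth up (the mouth is a 24 mm deep hole; below it the socket is solid). The point is the socket's centre, on its axis and half-way up, 28 mm above its flat underside; z is its upright axis. Grip it across its outside.
- socket_smallest_center (a point): The smallest of four loose dark steel wrench sockets: a plain upright cylinder 30 mm across and 52 mm tall, standing on the bench with its six-sided mouth up (the mouth is a 24 mm deep hole; below it the socket is solid). The point is the socket's centre, on its axis and half-way up, 26 mm above its flat underside; z is its upright axis. Grip it across its outside.
- mark_red: The red paint mark: a fixed disc 72 mm across, 2 mm thick, at one end (either end) of a straight row of four marks, 82 mm from centre to centre, on top of a fixed steel channel. Origin at the centre of the disc's underside, on the channel's top, 30 mm above the bench; a socket stands on the disc's top, 2 mm above the origin. The largest socket goes here.
- mark_yellow: The yellow paint mark, a like disc, at the other end of the row from the red one. Origin as for the red mark. The channel is 334 mm long, 84 mm wide, its top 30 mm above the bench; it lies crosswise ahead of the robot, beyond the sockets, the row roughly along y and skewed by up to 0.25 rad.
- mark_white: The white paint mark, a like disc, one of the two in the middle of the row; it may lie next to the red mark or next to the yellow one (the blue mark is the other middle one). Origin as for the red mark.
- mark_blue: The blue paint mark, a like disc, one of the two in the middle of the row; it may lie next to the red mark or next to the yellow one (the white mark is the other middle one). Origin as for the red mark.
- grinding_wheel: Bystander: a spare grey grinding wheel lying flat on the bench beyond one end of the channel, 125 mm across, 20 mm thick, with a red centre. Origin at the centre of its underside. Not to be shifted.
- oil_bottle: Bystander: a green plastic oil bottle with a thin spout, standing on the bench beyond the other end of the channel, 62 mm across, 150 mm tall, origin at the centre of its underside. Not to be shifted or knocked over.

How it is judged (in metres and radians):
At the end, for the whole second after the job is handed in: The sockets stand in order of size: largest on red, then the middle mark next to red, then the other middle mark, smallest on yellow; each within 12 mm of its mark's centre, within 5 mm of standing height, within 0.1 rad of upright, mouth up, at rest (horizontal distance between socket_largest_center and mark_red below 0.012 m and z of socket_largest_center in the frame of mark_red between 0.029 and 0.039 m and horizontal distance between socket_smallest_center and mark_yellow below 0.012 m and z of socket_smallest_center in the frame of mark_yellow between 0.023 and 0.033 m and ((horizontal distance between mark_white and mark_red below 0.11 m and horizontal distance between socket_large_center and mark_white below 0.012 m and z of socket_large_center in the frame of mark_white between 0.027 and 0.037 m and horizontal distance between socket_small_center and mark_blue below 0.012 m and z of socket_small_center in the frame of mark_blue between 0.025 and 0.035 m) or (horizontal distance between mark_blue and mark_red below 0.11 m and horizontal distance between socket_large_center and mark_blue below 0.012 m and z of socket_large_center in the frame of mark_blue between 0.027 and 0.037 m and horizontal distance between socket_small_center and mark_white below 0.012 m and z of socket_small_center in the frame of mark_white between 0.025 and 0.035 m)) and angle between each of socket_largest_center, socket_large_center, socket_small_center, socket_smallest_center's own z axis and vertical below 0.1 rad and linear speed of each of socket_largest, socket_large, socket_small, socket_smallest below 0.02 m/s); the robot touches nothing.
It fails at once if the grinding wheel was shifted by more than 20 mm (distance of grinding_wheel from where it was at the start of the episode above 0.02 m).
It fails at once if the oil bottle was shifted by more than 20 mm or tipped (distance of oil_bottle from where it was at the start of the episode above 0.02 m or angle between oil_bottle's own z axis and vertical above 0.4 rad).
It also fails if it takes over 93 s, if anything falls off the work surface, if the arm or the gripper's body presses on something with over 40 N, if the wrist force passes 120 N, or if a joint passes its speed limit or range.

### The arm

A 6-joint arm with a two-finger parallel gripper is mounted at the origin on the work surface. World frame = base frame: x ahead of the robot, y to its left, z up, the work surface at z = 0. Lengths are in mm, angles in rad, forces in N, time in s.
With the tool pointing down it reaches from about 350 to 875 mm from the base axis. Payload 4.2 kg.
Tool frame: the origin (TCP) lies on the centre line of the jaws, within the pads' length; the fingertips stand 14 mm ahead of it and the grasp point (between the pads) lies 5 mm behind it (tcp_to_tips is the distance from the TCP to the fingertips, in mm); z points along the fingers, y is the direction in which the jaws open and shut (so a half turn about z gives the same grasp; the last joint's range is limited). The gripper opens to 85 mm and grips with 20 to 120 N. Pads are 22 mm wide; open, the fingers measure 114 mm over their backs; the gripper's body (76 mm by 85 mm) begins 54 mm behind the grasp point. The pads swing forward as they close: fully open they stand 13 mm farther back than shut.
Start: joints at [1.487, 0.385, 0.008, 0, -1.194, -0.259], TCP at [210.046, 588.626, 245.312] pointing down, gripper open.
Joint ranges: [-3.14, 3.14], [-1.21, 2.06], [-1.07, 1.41], [-3.16, 2.05], [-2.99, -0.16], [-3.1, 3.1]. Speed limits (rad/s): [2.79, 2.79, 3.14, 3.14, 3.14, 3.14].

### API

Orientations are given as a unit quaternion [x, y, z, w].
In Python, from bench import read_state, get_image, job_done, tcp_to_tips gives the robot as it stands. The module is installed in compiled form; this text tells all that it offers.
- The arm moves only by the tool play_rows, never from a script. Its argument "targets" is a list of rows, each an object of numbers: "gripper": the gripper's target within -1 to 1 (shut at 1, half-way at 0, fully open at -1); "tx", "ty", "tz": the shift along the tool's x, y, z scaled (see below); "spin": the turn about the tool's z scaled (see below). A call has 1 to 12 rows; each row is the pose to reach, as a shift and turn from the pose commanded when the call began, along the tool's axes at that moment; what a row does not reach only later rows make up. The controller multiplies each number of a shift by 0.25 m and each number of a turn by pi/4 rad. A row lasts 1/8 s, in which the tool goes at most 62.5 mm and 10.7 degrees, less where a joint would pass 70% of its speed; a pose out of reach is approached as far as the arm can. A call with a number of a shift or a turn outside -1 to 1 is refused whole. A call with a gripper value outside its range is refused whole. The fingers move at their own pace and stop on an object; the grip force is fixed at half the most. Time passes only in rows, so rows that repeat a pose let the fingers close. It gives the time, the measured TCP pose, the force and the opening at its end, in the units of the state.
- read_state(): the state, without advancing time (a new reading comes with each control period).
- get_image(name): name is "scene" or "top" or "wrist"; returns a dict with "frame" (420x560x3 uint8, red, green, blue), "depth" (420x560 float32, mm along the optical axis (not along the pixel's ray), 0 where there is no reading), "mtx" (3x3 intrinsics, pixels), "world_to_cam" (4x4, takes a point from world to camera coordinates). Camera axes: x right, y up, looking along -z (the intrinsics and any distortion apply to the point x, -y, -z); pixel columns grow to the right and rows downward; lengths in mm; the calibration is good to about 2 mm. A picture is of the moment at which its call begins.
- job_done(): hands the job in, once; it reports no verdict.
The state is a dict: "clock": time; "joints": joint angles; "joint_vel": joint speeds; "joint_efforts": joint torques, N m; "position": TCP position; "ee_rot": TCP orientation; "contact_force": force on the tool from outside, world axes, zero at the start; "wrist_torque": the same for the moment, N m; "gripper_width": finger opening in mm.
Only numpy, scipy, OpenCV 4.12 (cv2) and the standard library are available. Lean on these libraries where they do the work, as an engineer would, in place of code of your own. Each camera call takes 0.05 s, during which the arm holds its last target.

## Working session

There is one attempt and no reset: what is moved stays moved. The work goes in short steps, Python scripts to look and compute and a tool call to move; the robot and the scene stay as the last step left them, time stands still between calls to the robot, and variables do not carry over. Pictures are saved under pics/ and viewed, and the job is handed in when it is done.

Besides the shell and the picture viewer there is one more tool, called after "Request:" as name(argument=value, ...), one argument or row to a line, values as JSON. play_rows: Moves the arm, as the interface text tells. Its arguments: {"type":"object","properties":{"targets":{"type":"array","items":{"type":"object","properties":{"gripper":{"type":"number"},"tx":{"type":"number","minimum":-1,"maximum":1},"ty":{"type":"number","minimum":-1,"maximum":1},"tz":{"type":"number","minimum":-1,"maximum":1},"spin":{"type":"number","minimum":-1,"maximum":1}}}}},"required":["targets"]}

```bash
mkdir -p pics; python3 - <<'E'
from bench import *
import cv2,numpy as np
s=read_state();print(s)
print(tcp_to_tips)
for n in("scene","top","wrist"):
    g=get_image(n);cv2.imwrite(f"pics/{n}0.png",g["frame"][:,:,::-1]);np.savez(f"{n}0.npz",**g);print(n,g["mtx"].tolist(),np.round(g["world_to_cam"],3).tolist(), g.keys())
E
```

```text
{'clock': 0.0, 'joints': array([ 1.48657367e+00,  3.85530011e-01,  6.58990984e-03, -4.91645044e-04,
       -1.19396381e+00, -2.58569547e-01]), 'joint_vel': array([ 0.00039401,  0.00054922, -0.00185304,  0.000776  ,  0.00014412,
       -0.00135658]), 'joint_efforts': array([ 3.36945877e-04, -3.92287052e+01,  1.88397646e+01,  4.18602034e+00,
       -4.73548673e-03, -3.40561520e-06]), 'position': array([209.88777499, 588.10840094, 244.22459333]), 'ee_rot': array([ 9.85331565e-01, -1.70647428e-01, -1.35864761e-04,  1.06968469e-03]), 'contact_force': array([ 0.75010499,  0.01822022, -0.32143392]), 'wrist_torque': array([ 0.04572471, -0.04129738, -0.05437919]), 'gripper_width': 85.74649891968558}
14.0
scene [[440.7889991824409, 0.0, 276.33005743056015], [0.0, 440.7889991824409, 217.98884183214406], [0.0, 0.0, 1.0]] [[0.144, 0.989, -0.01, -76.033], [-0.689, 0.108, 0.716, 324.376], [0.71, -0.097, 0.698, -1468.475], [0.0, 0.0, 0.0, 1.0]] dict_keys(['frame', 'depth', 'mtx', 'world_to_cam'])
top [[396.2876372985773, 0.0, 275.10755467339555], [0.0, 396.2876372985773, 207.4656445732081], [0.0, 0.0, 1.0]] [[0.015, -0.999, -0.028, 13.08], [0.986, 0.011, 0.167, -555.459], [-0.167, -0.03, 0.985, -1159.197], [0.0, 0.0, 0.0, 1.0]] dict_keys(['frame', 'depth', 'mtx', 'world_to_cam'])
wrist [[307.83622151322453, 0.0, 278.0774003118899], [0.0, 307.83622151322453, 206.42247322590015], [0.0, 0.0, 1.0]] [[-0.337, -0.942, 0.001, 625.258], [0.898, -0.321, -0.301, 40.69], [0.284, -0.101, 0.954, -378.684], [0.0, 0.0, 0.0, 1.0]] dict_keys(['frame', 'depth', 'mtx', 'world_to_cam'])
```

View pics/top0.png

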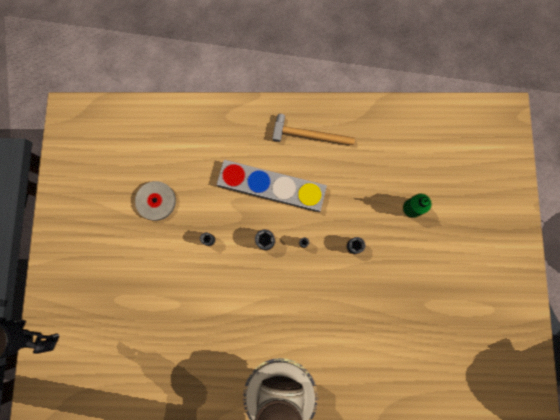

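View pics/scene0.png

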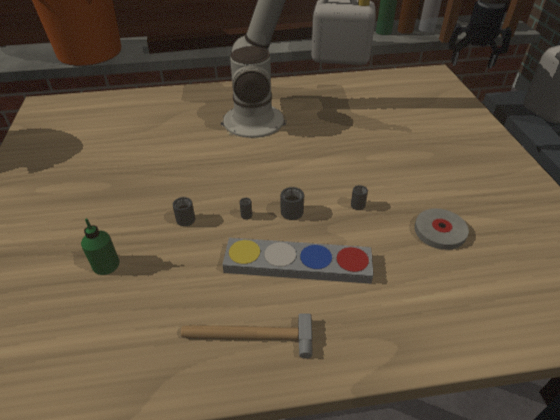

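View pics/wrist0.png

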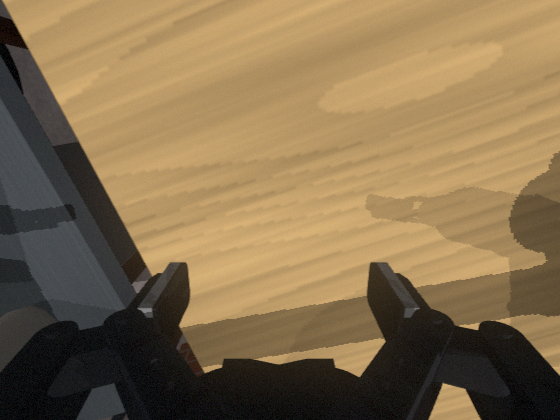

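The top view shows red (233,175), blue (259,181), white (284,187) and yellow (310,195). The sockets are at (208,239), (265,240), (304,242) and (356,245), the wheel is at (155,200) and the bottle at (418,205). Next I measure using depth from both fixed cameras.

```bash
cat > h.py <<'E'
import numpy as np,cv2
def cloud(g):
    d=g["depth"].astype(float);K=g["mtx"];T=np.linalg.inv(g["world_to_cam"])
    v,u=np.mgrid[:d.shape[0],:d.shape[1]]
    p=np.stack([(u-K[0,2])/K[0,0]*d,-(v-K[1,2])/K[1,1]*d,-d,np.ones_like(d)],-1)
    w=(p@T.T)[...,:3]; w[d==0]=np.nan
    return w
def pix2plane(g,u,v,z):
    K=g["mtx"];T=np.linalg.inv(g["world_to_cam"])
    r=T[:3,:3]@np.array([(u-K[0,2])/K[0,0],-(v-K[1,2])/K[1,1],-1]);o=T[:3,3]
    return o+r*(z-o[2])/r[2]
def w2p(g,p):
    c=g["world_to_cam"]@np.append(p,1);K=g["mtx"]
    return np.array([K[0,0]*c[0]/-c[2]+K[0,2],K[1,1]*-c[1]/-c[2]+K[1,2]])
def socks(g,zmin=12,box=(300,640,-300,300)):
    w=cloud(g);m=(w[...,2]>zmin)&(w[...,0]>box[0])&(w[...,0]<box[1])&(w[...,1]>box[2])&(w[...,1]<box[3])
    n,l,st,c=cv2.connectedComponentsWithStats(m.astype(np.uint8))
    for i in range(1,n):
        if st[i,4]<15: continue
        p=w[l==i]; hi=p[p[:,2]>np.percentile(p[:,2],95)-8]
        (cx,cy),r=cv2.minEnclosingCircle(hi[:,:2].astype(np.float32))
        print(c[i].round(1),st[i,4],"zmax",np.percentile(p[:,2],95).round(1),"top circ",round(cx,1),round(cy,1),"d",round(2*r,1),"all min/max",p.min(0).round(),p.max(0).round())
def marks(g):
    f=g["frame"].astype(int);hsv=cv2.cvtColor(g["frame"],cv2.COLOR_RGB2HSV);w=cloud(g)
    z=(abs(w[...,2]-31)<14)&(w[...,0]>480)&(w[...,0]<800)&(abs(w[...,1])<250)
    H,S,V=[hsv[...,i].astype(int) for i in range(3)]
    M={"red":((H<8)|(H>172))&(S>150),"blue":(H>100)&(H<130)&(S>120),"yellow":(H>20)&(H<35)&(S>150)&(V>120),"white":(S<75)&(V>135)}
    R={}
    for k,m in M.items():
        n,l,st,c=cv2.connectedComponentsWithStats((m&z).astype(np.uint8))
        i=1+np.argmax(st[1:,4]); q=pix2plane(g,*c[i],32); R[k]=q
        print(k,c[i].round(1),st[i,4],q.round(1),"depth z",np.nanmedian(w[l==i][:,2]).round(1))
    o=[R[k] for k in("red","blue","white","yellow")]
    print("spacing",[round(np.linalg.norm(a-b),1) for a,b in zip(o,o[1:])])
    return R
E
python3 - <<'E'
from h import *
for n in("top","scene"):
    g=dict(np.load(n+"0.npz"));print(n,"K")
    w=cloud(g);print("bench z",np.nanmedian(w[250:280,200:350,2]) if n=="top" else np.nanmedian(w[160:180,150:350,2]))
    socks(g);marks(g)
    f=cv2.resize(g["frame"][150:270,130:440] if n=="top" else g["frame"][160:300,70:480],None,fx=2,fy=2,interpolation=cv2.INTER_CUBIC)
    if n=="top":cv2.imwrite("pics/topc.png",f[:,:,::-1])
E
```

```text
top K
bench z -1.1440853925810188
[283.8 191.7] 1810 zmax 34.4 top circ 630.3 34.2 d 341.2 all min/max [ 550. -137.   12.] [640. 205.  40.]
[265.  239.3] 334 zmax 64.4 top circ 458.1 49.1 d 59.9 all min/max [428.  20.  13.] [488.  78.  67.]
[207.2 238.7] 164 zmax 56.5 top circ 458.3 225.7 d 38.9 all min/max [439. 206.  14.] [477. 244.  59.]
[304.3 242.1] 84 zmax 53.2 top circ 452.0 -68.8 d 29.5 all min/max [437. -83.  21.] [466. -56.  57.]
[356.  245.2] 252 zmax 61.3 top circ 444.2 -223.8 d 48.8 all min/max [ 420. -248.   12.] [ 467. -200.   65.]
red [233.3 174.7] 383 [660.5 153.5  32. ] depth z 31.0
blue [258.5 181.2] 381 [640.4  73.9  32. ] depth z 31.1
yellow [309.4 194. ] 414 [601.1 -84.5  32. ] depth z 31.1
white [275.7 185.7] 1406 [626.6  20.2  32. ] depth z 29.6
spacing [np.float64(82.2), np.float64(55.4), np.float64(107.8)]
scene K
bench z 1.5863289482442724
[359.1 195.7] 315 zmax 57.6 top circ 459.4 227.4 d 40.0 all min/max [440. 207.  12.] [479. 246.  61.]
[291.9 201.3] 638 zmax 65.8 top circ 458.5 49.9 d 61.1 all min/max [429.  21.  12.] [489.  79.  69.]
[183.5 209.6] 487 zmax 61.7 top circ 443.7 -223.3 d 51.8 all min/max [ 419. -246.   12.] [ 470. -198.   66.]
[245.6 206.2] 214 zmax 54.6 top circ 452.3 -67.7 d 32.5 all min/max [436. -82.  12.] [469. -53.  56.]
[276.5 250.9] 2478 zmax 35.3 top circ 629.8 35.2 d 342.1 all min/max [ 549. -137.   12.] [640. 206.  38.]
red [352.1 259. ] 560 [661.4 153.   32. ] depth z 33.3
blue [315.6 256.4] 544 [641.5  73.3  32. ] depth z 33.2
yellow [243.9 251.5] 514 [601.9 -85.7  32. ] depth z 33.4
white [279.6 253.7] 526 [621.  -6.  32.] depth z 33.3
spacing [np.float64(82.1), np.float64(82.0), np.float64(82.0)]
```

View pics/topc.png

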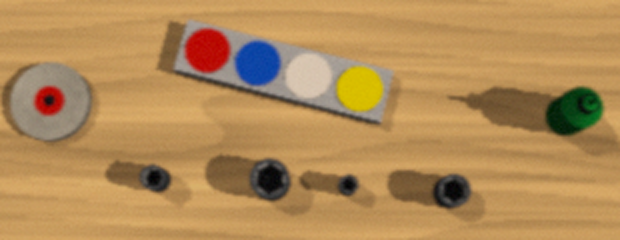

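Both cameras agree within about 1.5 mm, and the sizes and the 82 mm spacing match what was given. Only the top-view white segmentation merged with the channel, so I use the scene value there. I'll grip with the jaws perpendicular to the row throughout, which means turning the tool +84.4°. The first move takes the tool part of the way towards the 39 mm socket.

Request:
play_rows(
  targets=[
    {"tx": 0.98,"ty": 0.71,"tz": 0,"spin": 1,"gripper": -1},
    {"tx": 0.98,"ty": 0.71,"tz": 0,"spin": 1,"gripper": -1},
    {"tx": 0.98,"ty": 0.71,"tz": 0,"spin": 1,"gripper": -1},
    {"tx": 0.98,"ty": 0.71,"tz": 0,"spin": 1,"gripper": -1},
    {"tx": 0.98,"ty": 0.71,"tz": 0,"spin": 1,"gripper": -1},
    {"tx": 0.98,"ty": 0.71,"tz": 0,"spin": 1,"gripper": -1},
    {"tx": 0.98,"ty": 0.71,"tz": 0,"spin": 1,"gripper": -1},
    {"tx": 0.98,"ty": 0.71,"tz": 0,"spin": 1,"gripper": -1},
  ],
)

```text
clock: 1.15
position: [380.7, 339.9, 245.2]
ee_rot: [0.845, -0.534, -0.0, 0.0]
contact_force: [0.1, -0.4, -0.3]
gripper_width: 85.3
```

```bash
cat >> h.py <<'E'
def go(target,yaw=None):
    """target xyz world mm; prints tool-axis units from measured pose; yaw target for tool y (deg)"""
    from bench import read_state
    from scipy.spatial.transform import Rotation as R
    s=read_state();M=R.from_quat(s["ee_rot"]).as_matrix();p=s["position"]
    d=M.T@(np.array(target)-p)/250
    y=np.degrees(np.arctan2(M[1,1],M[0,1]))
    print("t",s["clock"],"pos",p.round(1),"tooly deg",round(y,2),"tilt",np.degrees(np.arccos(-M[2,2])).round(2),"w",round(s["gripper_width"],1),"F",s["contact_force"].round(1),"j",s["joints"].round(2))
    print("-> tx,ty,tz",d.round(4), "spin",None if yaw is None else round(-(((yaw-y)+180)%360-180)/45,4))
E
python3 -c "
from h import *
go((458.8,226.5,130),166)"
```

```text
t 1.15 pos [380.7 339.9 245.2] tooly deg -154.56 tilt 0.01 w 85.3 F [ 0.1 -0.4 -0.3] j [ 1.05  0.19 -0.27 -0.   -1.11 -0.6 ]
-> tx,ty,tz [ 0.544  -0.0873  0.4606] spin 0.8764
```

Request:
play_rows(
  targets=[
    {"tx": 0.544,"ty": -0.087,"tz": 0.46,"spin": 0.876,"gripper": -1},
    {"tx": 0.544,"ty": -0.087,"tz": 0.46,"spin": 0.876,"gripper": -1},
    {"tx": 0.544,"ty": -0.087,"tz": 0.46,"spin": 0.876,"gripper": -1},
    {"tx": 0.544,"ty": -0.087,"tz": 0.46,"spin": 0.876,"gripper": -1},
    {"tx": 0.544,"ty": -0.087,"tz": 0.46,"spin": 0.876,"gripper": -1},
    {"tx": 0.544,"ty": -0.087,"tz": 0.46,"spin": 0.876,"gripper": -1},
    {"tx": 0.544,"ty": -0.087,"tz": 0.46,"spin": 0.876,"gripper": -1},
  ],
)

```text
clock: 2.02
position: [458.9, 226.5, 130.8]
ee_rot: [-0.616, 0.788, 0.0, 0.001]
contact_force: [-0.8, -0.6, -0.4]
gripper_width: 85.3
```

```bash
python3 -c "
from h import *
from bench import *
go((458.8,226.5,36),166)
g=get_image('wrist');cv2.imwrite('pics/w1.png',g['frame'][:,:,::-1]);socks(g)"
```

```text
t 2.025 pos [458.9 226.5 130.8] tooly deg 166.08 tilt 0.07 w 85.3 F [-0.8 -0.6 -0.4] j [ 0.78  0.31 -0.43 -0.   -0.83 -1.02]
-> tx,ty,tz [0.0004 0.0007 0.3793] spin 0.0019
[ 33.3 118.5] 11113 zmax 32.5 top circ 612.3 126.0 d 167.9 all min/max [587.  42.  12.] [640. 208.  35.]
[219.9   5.3] 589 zmax 38.1 top circ 463.0 78.8 d 24.9 all min/max [442.  71.  12.] [480.  83.  42.]
[280.1 217. ] 2763 zmax 56.5 top circ 457.0 228.6 d 39.1 all min/max [438. 209.  12.] [476. 248.  58.]
[279.1 366.6] 46633 zmax 210.8 top circ 455.2 216.5 d 133.4 all min/max [383. 197. 129.] [531. 255. 216.]
```

View pics/w1.png

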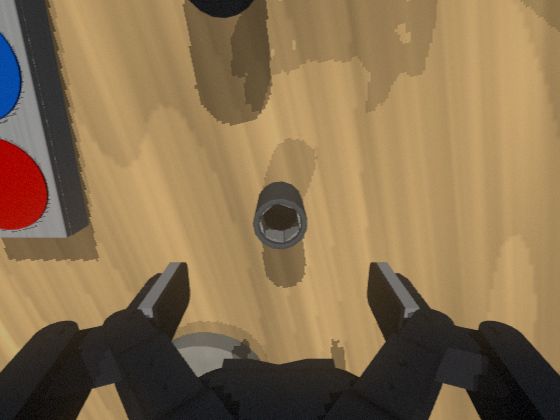

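The wrist view shows the socket midway between the jaws, with its mouth at (279,222), so I descend and grip.

Request:
play_rows(
  targets=[
    {"tx": 0.0,"ty": 0.003,"tz": 0.2,"gripper": -1},
    {"tx": 0.0,"ty": 0.003,"tz": 0.38,"gripper": -1},
    {"tx": 0.0,"ty": 0.003,"tz": 0.38,"gripper": -1},
    {"tx": 0.0,"ty": 0.003,"tz": 0.38,"gripper": 1},
    {"tx": 0.0,"ty": 0.003,"tz": 0.38,"gripper": 1},
    {"tx": 0.0,"ty": 0.003,"tz": 0.38,"gripper": 1},
    {"tx": 0.0,"ty": 0.003,"tz": 0.38,"gripper": 1},
    {"tx": 0.0,"ty": 0.003,"tz": 0.38,"gripper": 1},
  ],
)

```text
invalid input
```

```bash
python3 -c "
from h import *
from bench import *
go((621,-6,170),166)
g=get_image('wrist');cv2.imwrite('pics/w2.png',g['frame'][:,:,::-1])"
```

```text
t 2.075 pos [458.9 226.3 130.8] tooly deg 166.06 tilt 0.06 w 85.5 F [ 0.9 -0.6  0.3] j [ 0.78  0.31 -0.43 -0.   -0.83 -1.02]
-> tx,ty,tz [ 0.7455 -0.8533 -0.1571] spin 0.0012
```

View pics/w2.png

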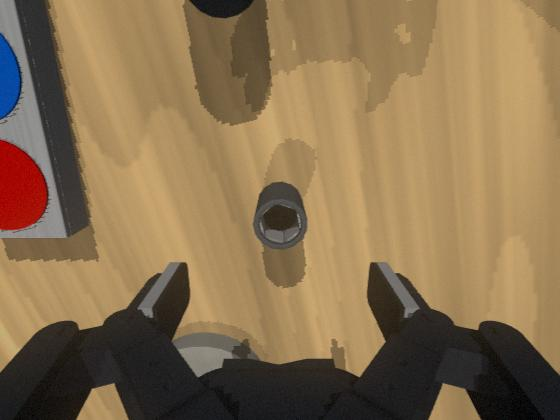

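The call was refused because I left out "spin". I'm resending it with every field filled in.

Request:
play_rows(
  targets=[
    {"tx": 0.0,"ty": 0.003,"tz": 0.2,"spin": 0,"gripper": -1},
    {"tx": 0.0,"ty": 0.003,"tz": 0.38,"spin": 0,"gripper": -1},
    {"tx": 0.0,"ty": 0.003,"tz": 0.38,"spin": 0,"gripper": -1},
    {"tx": 0.0,"ty": 0.003,"tz": 0.38,"spin": 0,"gripper": 1},
    {"tx": 0.0,"ty": 0.003,"tz": 0.38,"spin": 0,"gripper": 1},
    {"tx": 0.0,"ty": 0.003,"tz": 0.38,"spin": 0,"gripper": 1},
    {"tx": 0.0,"ty": 0.003,"tz": 0.38,"spin": 0,"gripper": 1},
    {"tx": 0.0,"ty": 0.003,"tz": 0.38,"spin": 0,"gripper": 1},
  ],
)

```text
clock: 3.12
position: [459.1, 226.5, 37.4]
ee_rot: [-0.615, 0.788, 0.0, 0.002]
contact_force: [-2.3, -0.2, 6.8]
gripper_width: 37.9
```

```bash
python3 -c "
from h import *
from bench import *
go((621,-6,170),166)
g=get_image('wrist');cv2.imwrite('pics/w2.png',g['frame'][:,:,::-1]);socks(g)"
```

```text
t 3.125 pos [459.1 226.5  37.4] tooly deg 165.97 tilt 0.21 w 37.9 F [-2.3 -0.2  6.8] j [ 0.78  0.45 -0.52  0.   -0.6  -1.02]
-> tx,ty,tz [ 0.7439 -0.8548 -0.531 ] spin -0.0006
[278.7 351.9] 54647 zmax 115.8 top circ 455.3 216.8 d 129.1 all min/max [393. 200.  12.] [518. 252. 122.]
```

View pics/w2.png

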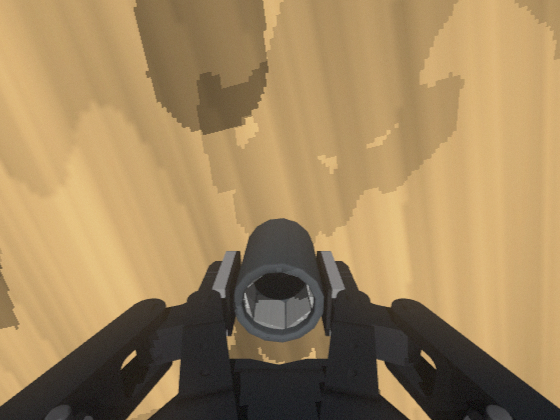

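Gripped: the width reads 38 mm and the socket sits centred between the pads. I lift it and carry it over white.

Request:
play_rows(
  targets=[
    {"tx": 0,"ty": 0,"tz": -0.2,"spin": 0,"gripper": 1},
    {"tx": 0,"ty": 0,"tz": -0.4,"spin": 0,"gripper": 1},
    {"tx": 0.2,"ty": -0.2,"tz": -0.53,"spin": 0,"gripper": 1},
    {"tx": 0.35,"ty": -0.4,"tz": -0.53,"spin": 0,"gripper": 1},
    {"tx": 0.5,"ty": -0.58,"tz": -0.53,"spin": 0,"gripper": 1},
    {"tx": 0.64,"ty": -0.73,"tz": -0.53,"spin": 0,"gripper": 1},
    {"tx": 0.744,"ty": -0.853,"tz": -0.53,"spin": 0,"gripper": 1},
    {"tx": 0.744,"ty": -0.853,"tz": -0.53,"spin": 0,"gripper": 1},
    {"tx": 0.744,"ty": -0.853,"tz": -0.53,"spin": 0,"gripper": 1},
    {"tx": 0.744,"ty": -0.853,"tz": -0.53,"spin": 0,"gripper": 1},
  ],
)

```text
clock: 4.42
position: [619.3, -5.6, 168.0]
ee_rot: [-0.616, 0.788, 0.0, -0.0]
contact_force: [-0.2, 1.3, -3.6]
gripper_width: 38.3
```

```bash
python3 -c "
from h import *
from bench import *
go((621,-6,70),166)
g=get_image('scene');cv2.imwrite('pics/s2.png',g['frame'][:,:,::-1])
g=get_image('wrist');cv2.imwrite('pics/w3.png',g['frame'][:,:,::-1])"
```

```text
t 4.425 pos [619.3  -5.6 168. ] tooly deg 166.01 tilt 0.02 w 38.3 F [-0.2  1.3 -3.6] j [ 0.25  0.44 -0.11 -0.   -1.02 -0.5 ]
-> tx,ty,tz [ 1.000e-04 -7.100e-03  3.921e-01] spin 0.0003
```

View pics/s2.png

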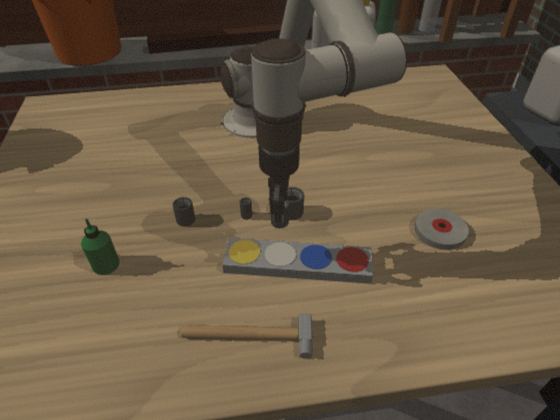

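View pics/w3.png

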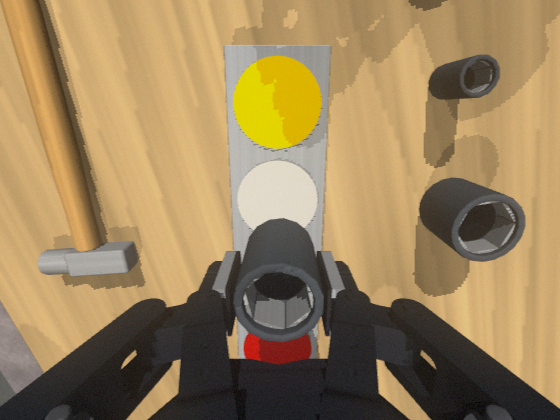

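The wrist view confirms alignment over white, since the row runs straight up the image under the jaws. I lower the socket and release it.

Request:
play_rows(
  targets=[
    {"tx": 0,"ty": -0.006,"tz": 0.15,"spin": 0,"gripper": 1},
    {"tx": 0,"ty": -0.006,"tz": 0.3,"spin": 0,"gripper": 1},
    {"tx": 0,"ty": -0.006,"tz": 0.36,"spin": 0,"gripper": 1},
    {"tx": 0,"ty": -0.006,"tz": 0.38,"spin": 0,"gripper": 1},
    {"tx": 0,"ty": -0.006,"tz": 0.39,"spin": 0,"gripper": 1},
    {"tx": 0,"ty": -0.006,"tz": 0.39,"spin": 0,"gripper": 1},
    {"tx": 0,"ty": -0.006,"tz": 0.39,"spin": 0,"gripper": 1},
  ],
)

```text
clock: 5.4
position: [622.0, -6.8, 71.3]
ee_rot: [-0.615, 0.788, -0.0, 0.001]
contact_force: [0.6, -0.3, -2.6]
gripper_width: 38.3
```

```bash
python3 -c "
from h import *
from bench import *
go((621,-6,69),166)
g=get_image('scene');cv2.imwrite('pics/s3.png',cv2.resize(g['frame'][150:300,200:400,::-1],None,fx=4,fy=4))"
```

```text
t 5.4 pos [622.   -6.8  71.3] tooly deg 165.95 tilt 0.11 w 38.3 F [ 0.6 -0.3 -2.6] j [ 0.25  0.55 -0.21  0.   -0.82 -0.49]
-> tx,ty,tz [-0.0023  0.0046  0.0093] spin -0.0012
```

View pics/s3.png

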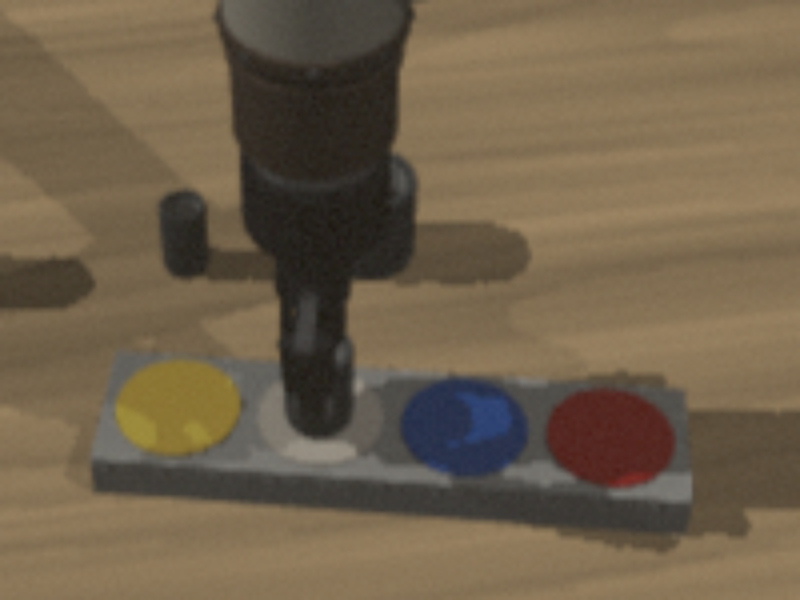

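The socket is centred on white and about 2 mm above it. I lower it the rest, open, and go straight up.

Request:
play_rows(
  targets=[
    {"tx": 0,"ty": 0.002,"tz": 0.007,"spin": 0,"gripper": 1},
    {"tx": 0,"ty": 0.002,"tz": 0.007,"spin": 0,"gripper": 1},
    {"tx": 0,"ty": 0.002,"tz": 0.007,"spin": 0,"gripper": 1},
    {"tx": 0,"ty": 0.002,"tz": 0.007,"spin": 0,"gripper": -1},
    {"tx": 0,"ty": 0.002,"tz": 0.007,"spin": 0,"gripper": -1},
    {"tx": 0,"ty": 0.002,"tz": 0.007,"spin": 0,"gripper": -1},
    {"tx": 0,"ty": 0.002,"tz": 0.007,"spin": 0,"gripper": -1},
    {"tx": 0,"ty": 0.002,"tz": -0.1,"spin": 0,"gripper": -1},
    {"tx": 0,"ty": 0.002,"tz": -0.25,"spin": 0,"gripper": -1},
    {"tx": 0,"ty": 0.002,"tz": -0.4,"spin": 0,"gripper": -1},
    {"tx": 0,"ty": 0.002,"tz": -0.4,"spin": 0,"gripper": -1},
  ],
)

```text
clock: 6.82
position: [623.0, -6.5, 174.2]
ee_rot: [-0.615, 0.788, -0.002, 0.003]
contact_force: [0.6, 0.0, -0.1]
gripper_width: 85.2
```

```bash
python3 -c "
from h import *
from bench import *
go((458.4,49.6,170),166)
g=get_image('wrist');cv2.imwrite('pics/w4.png',g['frame'][:,:,::-1]);socks(g,50,(550,700,-100,100))
g=get_image('scene');socks(g,42,(550,700,-50,40))"
```

```text
t 6.825 pos [623.   -6.5 174.2] tooly deg 165.97 tilt 0.46 w 85.2 F [ 0.6  0.  -0.1] j [ 0.25  0.43 -0.1   0.   -1.03 -0.49]
-> tx,ty,tz [-0.058   0.6933  0.0119] spin -0.0007
[282.6 211.7] 2437 zmax 88.5 top circ 619.3 -4.8 d 39.2 all min/max [600. -24.  50.] [639.  15.  90.]
[276.6 366.8] 46181 zmax 254.2 top circ 618.9 -16.6 d 133.9 all min/max [550. -36. 173.] [694.  22. 259.]
[278.7 111.4] 7553 zmax 516.1 top circ 622.4 -7.4 d 84.4 all min/max [578. -50. 173.] [697.  40. 520.]
[279.3 243.4] 419 zmax 89.6 top circ 621.8 -7.5 d 40.6 all min/max [602. -26.  42.] [642.  13.  92.]
```

View pics/w4.png

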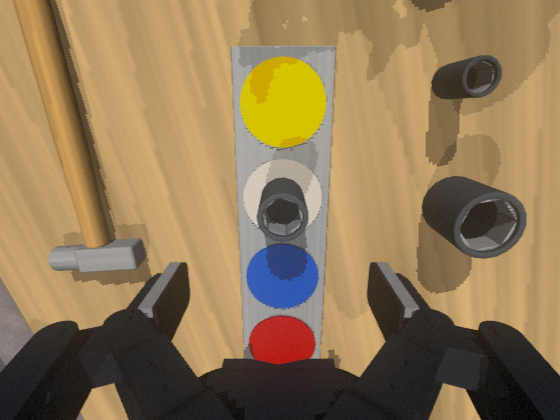

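The 39 mm socket stands on white within about 2 mm by both cameras. Next is the largest: I move above it.

Request:
play_rows(
  targets=[
    {"tx": -0.02,"ty": 0.2,"tz": 0.01,"spin": 0,"gripper": -1},
    {"tx": -0.04,"ty": 0.42,"tz": 0.01,"spin": 0,"gripper": -1},
    {"tx": -0.055,"ty": 0.6,"tz": 0.1,"spin": 0,"gripper": -1},
    {"tx": -0.058,"ty": 0.693,"tz": 0.2,"spin": 0,"gripper": -1},
    {"tx": -0.058,"ty": 0.693,"tz": 0.2,"spin": 0,"gripper": -1},
    {"tx": -0.058,"ty": 0.693,"tz": 0.2,"spin": 0,"gripper": -1},
    {"tx": -0.058,"ty": 0.693,"tz": 0.2,"spin": 0,"gripper": -1},
  ],
)

```text
clock: 7.8
position: [457.9, 49.5, 120.8]
ee_rot: [-0.615, 0.789, -0.0, 0.001]
contact_force: [-0.5, -0.6, 0.5]
gripper_width: 85.3
```

```bash
python3 -c "
from h import *
from bench import *
go((458.4,49.6,36),166)
g=get_image('wrist');cv2.imwrite('pics/w5.png',g['frame'][:,:,::-1]);socks(g,12,(400,520,0,100))"
```

```text
t 7.8 pos [457.9  49.5 120.8] tooly deg 165.91 tilt 0.09 w 85.3 F [-0.5 -0.6  0.5] j [ 0.46  0.25 -0.56  0.   -0.77 -0.71]
-> tx,ty,tz [-0.0006 -0.0015  0.3392] spin -0.0021
[279.5 226. ] 7037 zmax 64.4 top circ 456.5 52.2 d 60.1 all min/max [427.  22.  12.] [486.  82.  66.]
[243.4 364.7] 37113 zmax 201.6 top circ 468.9 32.7 d 100.0 all min/max [400.  20. 119.] [520.  76. 206.]
[482.6 416.2] 36 zmax 183.2 top circ 400.2 74.7 d 5.8 all min/max [400.  72. 178.] [401.  78. 184.]
```

View pics/w5.png

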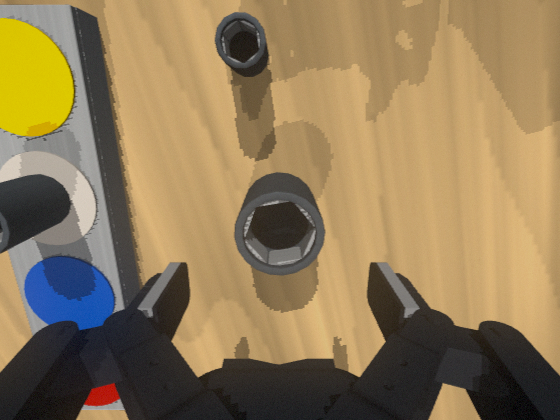

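It is centred between the jaws, with the mouth at (280,225). I descend, grip and lift in one call.

Request:
play_rows(
  targets=[
    {"tx": 0,"ty": 0,"tz": 0.18,"spin": 0,"gripper": -1},
    {"tx": 0,"ty": 0,"tz": 0.33,"spin": 0,"gripper": -1},
    {"tx": 0,"ty": 0,"tz": 0.345,"spin": 0,"gripper": -1},
    {"tx": 0,"ty": 0,"tz": 0.345,"spin": 0,"gripper": -1},
    {"tx": 0,"ty": 0,"tz": 0.345,"spin": 0,"gripper": 1},
    {"tx": 0,"ty": 0,"tz": 0.345,"spin": 0,"gripper": 1},
    {"tx": 0,"ty": 0,"tz": 0.345,"spin": 0,"gripper": 1},
    {"tx": 0,"ty": 0,"tz": 0.345,"spin": 0,"gripper": 1},
    {"tx": 0,"ty": 0,"tz": 0.345,"spin": 0,"gripper": 1},
  ],
)

```text
clock: 8.98
position: [457.5, 49.8, 35.8]
ee_rot: [-0.616, 0.788, -0.001, 0.002]
contact_force: [-1.3, -1.0, 6.1]
gripper_width: 58.2
```

```bash
python3 -c "
from h import *
from bench import *
go((661,153.2,170),166)
g=get_image('wrist');cv2.imwrite('pics/w6.png',g['frame'][:,:,::-1])"
```

```text
t 8.975 pos [457.5  49.8  35.8] tooly deg 166.0 tilt 0.19 w 58.2 F [-1.3 -1.   6.1] j [ 0.46  0.39 -0.65  0.   -0.53 -0.71]
-> tx,ty,tz [-0.5992 -0.6914 -0.5336] spin 0.0001
```

View pics/w6.png

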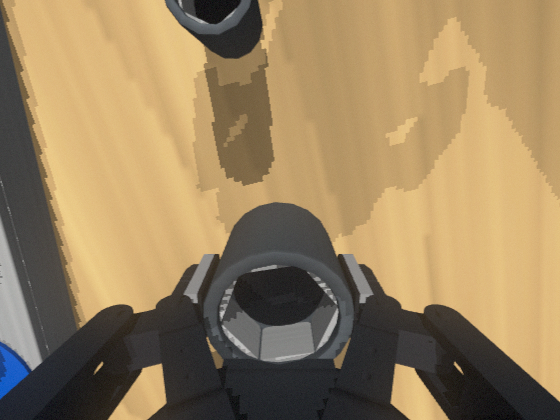

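Gripped at 58.2 mm. I lift it and carry it over red.

Request:
play_rows(
  targets=[
    {"tx": 0,"ty": 0,"tz": -0.2,"spin": 0,"gripper": 1},
    {"tx": 0,"ty": 0,"tz": -0.4,"spin": 0,"gripper": 1},
    {"tx": -0.1,"ty": -0.1,"tz": -0.54,"spin": 0,"gripper": 1},
    {"tx": -0.22,"ty": -0.25,"tz": -0.54,"spin": 0,"gripper": 1},
    {"tx": -0.35,"ty": -0.4,"tz": -0.54,"spin": 0,"gripper": 1},
    {"tx": -0.48,"ty": -0.55,"tz": -0.54,"spin": 0,"gripper": 1},
    {"tx": -0.57,"ty": -0.65,"tz": -0.54,"spin": 0,"gripper": 1},
    {"tx": -0.6,"ty": -0.692,"tz": -0.54,"spin": 0,"gripper": 1},
    {"tx": -0.6,"ty": -0.692,"tz": -0.54,"spin": 0,"gripper": 1},
    {"tx": -0.6,"ty": -0.692,"tz": -0.54,"spin": 0,"gripper": 1},
    {"tx": -0.6,"ty": -0.692,"tz": -0.54,"spin": 0,"gripper": 1},
  ],
)

```text
clock: 10.4
position: [659.7, 152.4, 169.4]
ee_rot: [-0.615, 0.788, 0.0, -0.0]
contact_force: [-0.5, 0.5, -6.0]
gripper_width: 58.2
```

```bash
python3 -c "
from h import *
from bench import *
go((661,153.2,69),166)
g=get_image('wrist');cv2.imwrite('pics/w7.png',g['frame'][:,:,::-1])"
```

```text
t 10.4 pos [659.7 152.4 169.4] tooly deg 165.92 tilt 0.03 w 58.2 F [-0.5  0.5 -6. ] j [ 0.47  0.53  0.05 -0.   -1.09 -0.71]
-> tx,ty,tz [-0.0045 -0.0044  0.4016] spin -0.0017
```

View pics/w7.png

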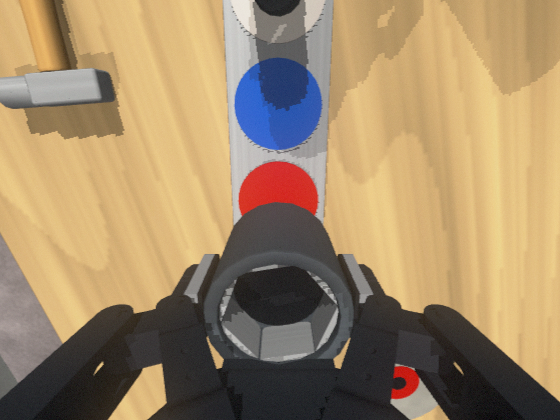

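Request:
play_rows(
  targets=[
    {"tx": -0.004,"ty": -0.004,"tz": 0.15,"spin": 0,"gripper": 1},
    {"tx": -0.004,"ty": -0.004,"tz": 0.3,"spin": 0,"gripper": 1},
    {"tx": -0.004,"ty": -0.004,"tz": 0.36,"spin": 0,"gripper": 1},
    {"tx": -0.004,"ty": -0.004,"tz": 0.39,"spin": 0,"gripper": 1},
    {"tx": -0.004,"ty": -0.004,"tz": 0.4,"spin": 0,"gripper": 1},
    {"tx": -0.004,"ty": -0.004,"tz": 0.4,"spin": 0,"gripper": 1},
    {"tx": -0.004,"ty": -0.004,"tz": 0.4,"spin": 0,"gripper": 1},
  ],
)

```text
clock: 11.32
position: [662.5, 153.8, 70.3]
ee_rot: [-0.615, 0.788, -0.0, 0.001]
contact_force: [-0.5, -0.2, -6.4]
gripper_width: 58.0
```

```bash
python3 -c "
from h import *
from bench import *
go((661,153.2,68),166)
g=get_image('scene');cv2.imwrite('pics/s4.png',cv2.resize(g['frame'][150:300,250:450,::-1],None,fx=4,fy=4))"
```

```text
t 11.325 pos [662.5 153.8  70.3] tooly deg 165.95 tilt 0.12 w 58.0 F [-0.5 -0.2 -6.4] j [ 0.47  0.63 -0.05  0.   -0.89 -0.71]
-> tx,ty,tz [0.004  0.0052 0.0091] spin -0.0011
```

View pics/s4.png

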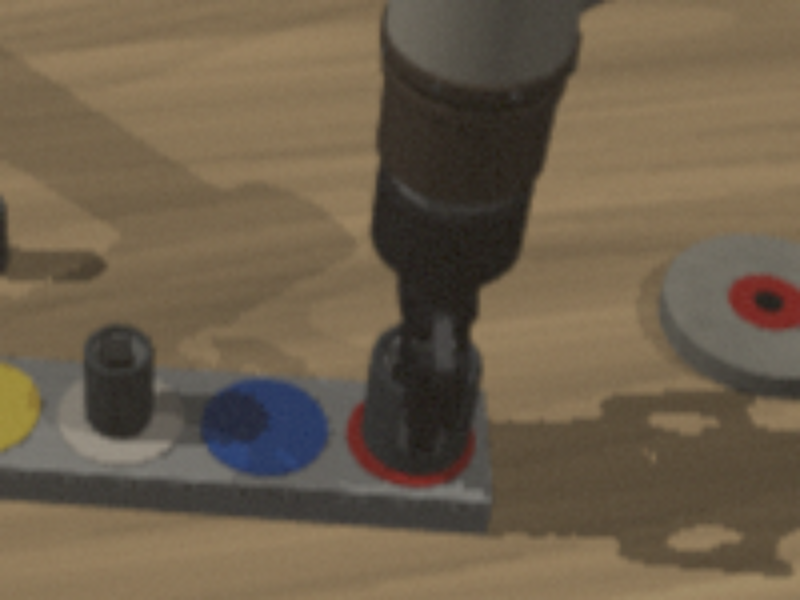

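It is slightly towards +y on red (socket about x=419 in the crop, disc about 411), so I shift it roughly 2.5 mm, lower and release.

Request:
play_rows(
  targets=[
    {"tx": 0.01,"ty": 0.003,"tz": 0.002,"spin": 0,"gripper": 1},
    {"tx": 0.01,"ty": 0.003,"tz": 0.008,"spin": 0,"gripper": 1},
    {"tx": 0.01,"ty": 0.003,"tz": 0.008,"spin": 0,"gripper": 1},
    {"tx": 0.01,"ty": 0.003,"tz": 0.008,"spin": 0,"gripper": -1},
    {"tx": 0.01,"ty": 0.003,"tz": 0.008,"spin": 0,"gripper": -1},
    {"tx": 0.01,"ty": 0.003,"tz": 0.008,"spin": 0,"gripper": -1},
    {"tx": 0.01,"ty": 0.003,"tz": 0.008,"spin": 0,"gripper": -1},
    {"tx": 0.01,"ty": 0.003,"tz": -0.1,"spin": 0,"gripper": -1},
    {"tx": 0.01,"ty": 0.003,"tz": -0.25,"spin": 0,"gripper": -1},
    {"tx": 0.01,"ty": 0.003,"tz": -0.4,"spin": 0,"gripper": -1},
    {"tx": 0.01,"ty": 0.003,"tz": -0.4,"spin": 0,"gripper": -1},
  ],
)

```text
clock: 12.75
position: [662.6, 152.0, 173.5]
ee_rot: [-0.615, 0.788, -0.001, 0.004]
contact_force: [-0.4, -0.2, -0.1]
gripper_width: 85.1
```

```bash
python3 -c "
from h import *
from bench import *
go((452.2,-68,170),166)
g=get_image('wrist');cv2.imwrite('pics/w8.png',g['frame'][:,:,::-1]);socks(g,50,(600,720,100,200))
g=get_image('scene');socks(g,42,(550,700,100,200))"
```

```text
t 12.75 pos [662.6 152.  173.5] tooly deg 165.97 tilt 0.49 w 85.1 F [-0.4 -0.2 -0.1] j [ 0.46  0.52  0.05  0.   -1.09 -0.71]
-> tx,ty,tz [1.058  0.6034 0.0049] spin -0.0006
[282.2 214.1] 5770 zmax 96.5 top circ 659.5 153.4 d 59.9 all min/max [630. 124.  50.] [689. 183.  98.]
[267.2 364.9] 36302 zmax 254.4 top circ 672.2 135.2 d 97.4 all min/max [600. 125. 172.] [720. 181. 258.]
[521.5 401. ] 1052 zmax 249.9 top circ 602.1 160.6 d 13.7 all min/max [600. 154. 232.] [603. 168. 252.]
[375.4 110.4] 6219 zmax 516.5 top circ 661.4 150.1 d 81.4 all min/max [611. 105. 171.] [700. 200. 519.]
[353.4 247.6] 880 zmax 97.5 top circ 662.0 151.1 d 61.0 all min/max [633. 121.  42.] [692. 181. 100.]
```

View pics/w8.png

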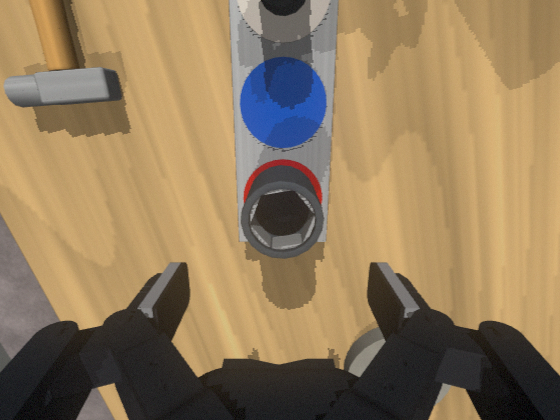

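The largest is on red within about 2 mm. Next is the smallest.

Request:
play_rows(
  targets=[
    {"tx": 0.2,"ty": 0.12,"tz": 0,"spin": 0,"gripper": -1},
    {"tx": 0.4,"ty": 0.24,"tz": 0,"spin": 0,"gripper": -1},
    {"tx": 0.6,"ty": 0.36,"tz": 0,"spin": 0,"gripper": -1},
    {"tx": 0.8,"ty": 0.48,"tz": 0,"spin": 0,"gripper": -1},
    {"tx": 1,"ty": 0.6,"tz": 0.1,"spin": 0,"gripper": -1},
    {"tx": 1,"ty": 0.603,"tz": 0.2,"spin": 0,"gripper": -1},
    {"tx": 1,"ty": 0.603,"tz": 0.2,"spin": 0,"gripper": -1},
    {"tx": 1,"ty": 0.603,"tz": 0.2,"spin": 0,"gripper": -1},
  ],
)

```text
clock: 13.85
position: [454.4, -54.2, 119.3]
ee_rot: [-0.616, 0.788, -0.0, 0.0]
contact_force: [-0.4, -0.1, 1.2]
gripper_width: 85.3
```

```bash
python3 -c "
from h import *
from bench import *
go((452.2,-68,36),166)
g=get_image('wrist');cv2.imwrite('pics/w9.png',g['frame'][:,:,::-1]);socks(g,12,(400,520,-110,-20))"
```

```text
t 13.85 pos [454.4 -54.2 119.3] tooly deg 165.99 tilt 0.02 w 85.3 F [-0.4 -0.1  1.2] j [ 0.24  0.25 -0.56  0.   -0.76 -0.48]
-> tx,ty,tz [ 0.0554 -0.0047  0.3332] spin -0.0003
[278.4 203. ] 1852 zmax 52.5 top circ 450.3 -66.0 d 30.0 all min/max [436. -81.  12.] [465. -51.  54.]
[231.1 365.7] 37300 zmax 200.2 top circ 465.4 -71.1 d 99.6 all min/max [400. -84. 117.] [520. -28. 204.]
```

View pics/w9.png

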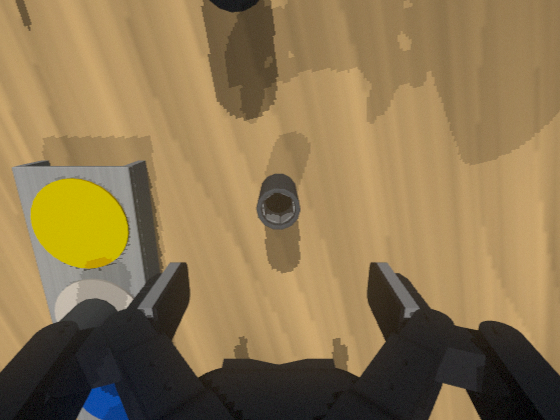

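Request:
play_rows(
  targets=[
    {"tx": 0.053,"ty": -0.003,"tz": 0.05,"spin": 0,"gripper": -1},
    {"tx": 0.053,"ty": -0.003,"tz": 0.2,"spin": 0,"gripper": -1},
    {"tx": 0.053,"ty": -0.003,"tz": 0.33,"spin": 0,"gripper": -1},
    {"tx": 0.053,"ty": -0.003,"tz": 0.335,"spin": 0,"gripper": -1},
    {"tx": 0.053,"ty": -0.003,"tz": 0.335,"spin": 0,"gripper": 1},
    {"tx": 0.053,"ty": -0.003,"tz": 0.335,"spin": 0,"gripper": 1},
    {"tx": 0.053,"ty": -0.003,"tz": 0.335,"spin": 0,"gripper": 1},
    {"tx": 0.053,"ty": -0.003,"tz": 0.335,"spin": 0,"gripper": 1},
    {"tx": 0.053,"ty": -0.003,"tz": 0.335,"spin": 0,"gripper": 1},
    {"tx": 0.053,"ty": -0.003,"tz": 0.335,"spin": 0,"gripper": 1},
  ],
)

```text
clock: 15.15
position: [451.6, -67.5, 36.5]
ee_rot: [-0.615, 0.788, -0.001, 0.001]
contact_force: [-1.6, 1.6, 5.3]
gripper_width: 28.4
```

```bash
python3 -c "
from h import *
from bench import *
go((601.5,-85.1,170),166)
g=get_image('wrist');cv2.imwrite('pics/w10.png',g['frame'][:,:,::-1])"
```

```text
t 15.15 pos [451.6 -67.5  36.5] tooly deg 165.96 tilt 0.11 w 28.4 F [-1.6  1.6  5.3] j [ 0.21  0.39 -0.65  0.   -0.53 -0.45]
-> tx,ty,tz [-0.0774 -0.5996 -0.5329] spin -0.0009
```

View pics/w10.png

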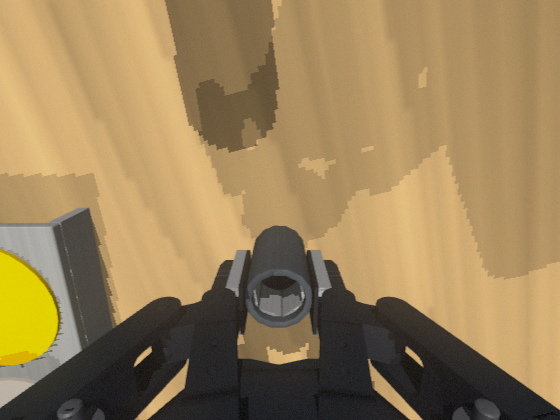

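Gripped at 28.4 mm. I carry it to yellow.

Request:
play_rows(
  targets=[
    {"tx": 0,"ty": 0,"tz": -0.2,"spin": 0,"gripper": 1},
    {"tx": 0,"ty": 0,"tz": -0.4,"spin": 0,"gripper": 1},
    {"tx": -0.02,"ty": -0.12,"tz": -0.52,"spin": 0,"gripper": 1},
    {"tx": -0.04,"ty": -0.3,"tz": -0.53,"spin": 0,"gripper": 1},
    {"tx": -0.06,"ty": -0.46,"tz": -0.53,"spin": 0,"gripper": 1},
    {"tx": -0.077,"ty": -0.58,"tz": -0.53,"spin": 0,"gripper": 1},
    {"tx": -0.077,"ty": -0.602,"tz": -0.53,"spin": 0,"gripper": 1},
    {"tx": -0.077,"ty": -0.602,"tz": -0.53,"spin": 0,"gripper": 1},
    {"tx": -0.077,"ty": -0.602,"tz": -0.4,"spin": 0,"gripper": 1},
    {"tx": -0.077,"ty": -0.602,"tz": -0.25,"spin": 0,"gripper": 1},
    {"tx": -0.077,"ty": -0.602,"tz": -0.18,"spin": 0,"gripper": 1},
    {"tx": -0.077,"ty": -0.602,"tz": -0.18,"spin": 0,"gripper": 1},
  ],
)

```text
clock: 16.7
position: [600.6, -85.5, 79.6]
ee_rot: [-0.615, 0.788, 0.001, -0.001]
contact_force: [0.8, -0.1, -2.1]
gripper_width: 28.2
```

```bash
python3 -c "
from h import *
from bench import *
go((601.5,-85.1,68.8),166)
g=get_image('wrist');cv2.imwrite('pics/w11.png',g['frame'][:,:,::-1])
g=get_image('scene');cv2.imwrite('pics/s5.png',cv2.resize(g['frame'][150:300,150:350,::-1],None,fx=4,fy=4))"
```

```text
t 16.7 pos [600.6 -85.5  79.6] tooly deg 165.95 tilt 0.16 w 28.2 F [ 0.8 -0.1 -2.1] j [ 0.13  0.52 -0.24  0.   -0.82 -0.37]
-> tx,ty,tz [-0.0024 -0.003   0.0431] spin -0.001
```

View pics/s5.png

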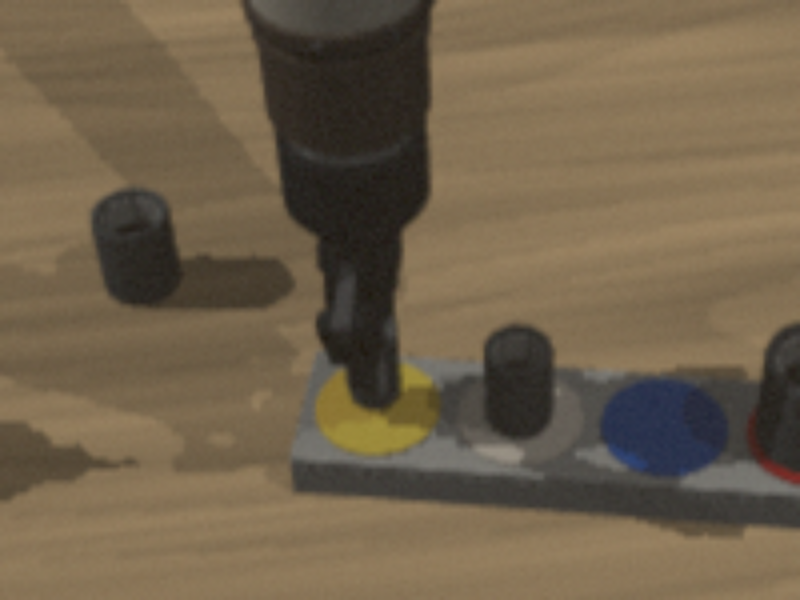

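It is over yellow, about 10 mm up. I lower, release and rise.

Request:
play_rows(
  targets=[
    {"tx": -0.001,"ty": -0.001,"tz": 0.025,"spin": 0,"gripper": 1},
    {"tx": -0.001,"ty": -0.001,"tz": 0.038,"spin": 0,"gripper": 1},
    {"tx": -0.001,"ty": -0.001,"tz": 0.042,"spin": 0,"gripper": 1},
    {"tx": -0.001,"ty": -0.001,"tz": 0.042,"spin": 0,"gripper": 1},
    {"tx": -0.001,"ty": -0.001,"tz": 0.042,"spin": 0,"gripper": -1},
    {"tx": -0.001,"ty": -0.001,"tz": 0.042,"spin": 0,"gripper": -1},
    {"tx": -0.001,"ty": -0.001,"tz": 0.042,"spin": 0,"gripper": -1},
    {"tx": -0.001,"ty": -0.001,"tz": 0.042,"spin": 0,"gripper": -1},
    {"tx": -0.001,"ty": -0.001,"tz": -0.1,"spin": 0,"gripper": -1},
    {"tx": -0.001,"ty": -0.001,"tz": -0.25,"spin": 0,"gripper": -1},
    {"tx": -0.001,"ty": -0.001,"tz": -0.36,"spin": 0,"gripper": -1},
    {"tx": -0.001,"ty": -0.001,"tz": -0.36,"spin": 0,"gripper": -1},
  ],
)

```text
clock: 18.3
position: [603.5, -85.3, 173.2]
ee_rot: [-0.615, 0.788, -0.002, 0.002]
contact_force: [0.1, 0.5, -0.9]
gripper_width: 85.4
```

```bash
python3 -c "
from h import *
from bench import *
go((443.8,-223.3,120),166)
g=get_image('wrist');cv2.imwrite('pics/w12.png',g['frame'][:,:,::-1]);socks(g,50,(540,660,-130,-50))
g=get_image('scene');socks(g,42,(550,700,-130,-50))"
```

```text
t 18.3 pos [603.5 -85.3 173.2] tooly deg 165.96 tilt 0.34 w 85.4 F [ 0.1  0.5 -0.9] j [ 0.13  0.41 -0.14  0.   -1.01 -0.37]
-> tx,ty,tz [0.6911 0.487  0.2086] spin -0.001
[281.4 210.9] 1488 zmax 84.5 top circ 600.5 -83.7 d 30.1 all min/max [586. -99.  50.] [615. -69.  85.]
[283.3 366.1] 37525 zmax 253.9 top circ 600.0 -95.7 d 123.9 all min/max [ 540. -112.  171.] [660. -56. 258.]
[229.9 113.3] 7115 zmax 515.7 top circ 603.1 -85.7 d 84.1 all min/max [ 556. -130.  170.] [679. -50. 519.]
[243.2 241.9] 271 zmax 85.8 top circ 602.4 -84.7 d 31.2 all min/max [ 587. -100.   42.] [618. -71.  87.]
```

View pics/w12.png

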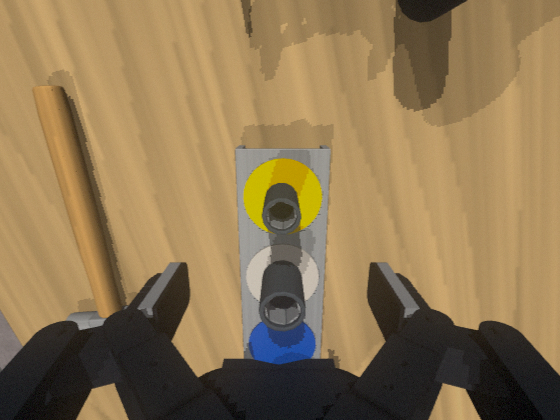

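The smallest is on yellow within about 1.5 mm. The 49 mm socket is next.

Request:
play_rows(
  targets=[
    {"tx": 0.17,"ty": 0.12,"tz": 0,"spin": 0,"gripper": -1},
    {"tx": 0.34,"ty": 0.24,"tz": 0,"spin": 0,"gripper": -1},
    {"tx": 0.5,"ty": 0.36,"tz": 0.05,"spin": 0,"gripper": -1},
    {"tx": 0.64,"ty": 0.46,"tz": 0.15,"spin": 0,"gripper": -1},
    {"tx": 0.69,"ty": 0.486,"tz": 0.2,"spin": 0,"gripper": -1},
    {"tx": 0.69,"ty": 0.486,"tz": 0.2,"spin": 0,"gripper": -1},
    {"tx": 0.69,"ty": 0.486,"tz": 0.2,"spin": 0,"gripper": -1},
    {"tx": 0.69,"ty": 0.486,"tz": 0.2,"spin": 0,"gripper": -1},
  ],
)

```text
clock: 19.4
position: [443.8, -222.6, 120.9]
ee_rot: [-0.616, 0.788, -0.001, 0.001]
contact_force: [0.4, -0.8, 0.1]
gripper_width: 85.3
```

```bash
python3 -c "
from h import *
from bench import *
go((443.6,-223,36),166)
g=get_image('wrist');cv2.imwrite('pics/w13.png',g['frame'][:,:,::-1]);socks(g,12,(390,500,-270,-180))"
```

```text
t 19.4 pos [ 443.8 -222.6  120.9] tooly deg 166.02 tilt 0.1 w 85.3 F [ 0.4 -0.8  0.1] j [-0.14  0.3  -0.47  0.   -0.79 -0.11]
-> tx,ty,tz [0.0017 0.0008 0.3394] spin 0.0006
[278.6 222.5] 4716 zmax 60.5 top circ 442.8 -221.6 d 48.9 all min/max [ 418. -246.   12.] [ 467. -197.   62.]
[268.7 363.7] 30459 zmax 202.2 top circ 439.4 -234.6 d 66.6 all min/max [ 390. -248.  119.] [ 500. -196.  206.]
[ 36.2 391.3] 1766 zmax 197.9 top circ 498.6 -243.2 d 11.8 all min/max [ 495. -249.  174.] [ 500. -237.  200.]
```

View pics/w13.png

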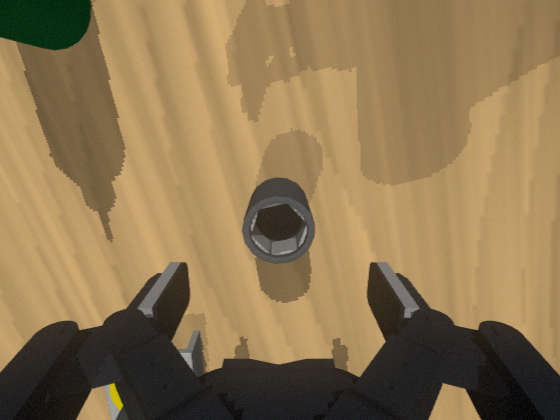

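It is centred, with the mouth at (279,225), and the bottle is well clear. I descend and grip.

Request:
play_rows(
  targets=[
    {"tx": 0,"ty": 0,"tz": 0.18,"spin": 0,"gripper": -1},
    {"tx": 0,"ty": 0,"tz": 0.33,"spin": 0,"gripper": -1},
    {"tx": 0,"ty": 0,"tz": 0.342,"spin": 0,"gripper": -1},
    {"tx": 0,"ty": 0,"tz": 0.342,"spin": 0,"gripper": -1},
    {"tx": 0,"ty": 0,"tz": 0.342,"spin": 0,"gripper": 1},
    {"tx": 0,"ty": 0,"tz": 0.342,"spin": 0,"gripper": 1},
    {"tx": 0,"ty": 0,"tz": 0.342,"spin": 0,"gripper": 1},
    {"tx": 0,"ty": 0,"tz": 0.342,"spin": 0,"gripper": 1},
    {"tx": 0,"ty": 0,"tz": 0.342,"spin": 0,"gripper": 1},
  ],
)

```text
clock: 20.58
position: [443.4, -223.3, 36.3]
ee_rot: [-0.616, 0.788, -0.001, 0.001]
contact_force: [-0.0, 0.9, 5.0]
gripper_width: 47.6
```

```bash
python3 -c "
from h import *
from bench import *
go((641,73.4,170),166)
g=get_image('wrist');cv2.imwrite('pics/w14.png',g['frame'][:,:,::-1])"
```

```text
t 20.575 pos [ 443.4 -223.3   36.3] tooly deg 165.98 tilt 0.17 w 47.6 F [-0.   0.9  5. ] j [-0.14  0.44 -0.56  0.   -0.58 -0.11]
-> tx,ty,tz [-1.343  -0.4807 -0.5332] spin -0.0005
```

View pics/w14.png

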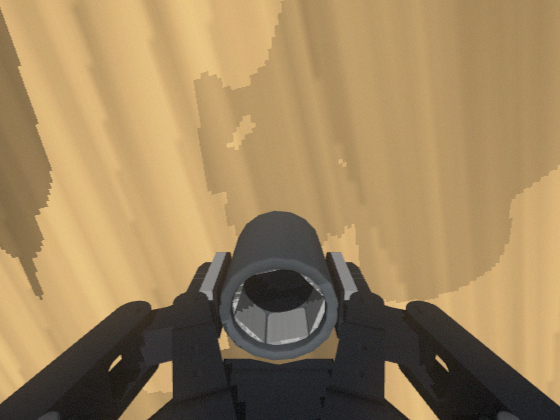

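Request:
play_rows(
  targets=[
    {"tx": 0,"ty": 0,"tz": -0.2,"spin": 0,"gripper": 1},
    {"tx": 0,"ty": 0,"tz": -0.4,"spin": 0,"gripper": 1},
    {"tx": -0.05,"ty": -0.02,"tz": -0.55,"spin": 0,"gripper": 1},
    {"tx": -0.22,"ty": -0.08,"tz": -0.56,"spin": 0,"gripper": 1},
    {"tx": -0.42,"ty": -0.15,"tz": -0.56,"spin": 0,"gripper": 1},
    {"tx": -0.62,"ty": -0.22,"tz": -0.56,"spin": 0,"gripper": 1},
    {"tx": -0.82,"ty": -0.3,"tz": -0.56,"spin": 0,"gripper": 1},
    {"tx": -0.98,"ty": -0.35,"tz": -0.56,"spin": 0,"gripper": 1},
    {"tx": -0.98,"ty": -0.35,"tz": -0.56,"spin": 0,"gripper": 1},
    {"tx": -0.98,"ty": -0.35,"tz": -0.56,"spin": 0,"gripper": 1},
  ],
)

```text
clock: 21.88
position: [585.3, -6.8, 173.7]
ee_rot: [-0.615, 0.788, 0.001, -0.001]
contact_force: [0.5, 0.3, -5.2]
gripper_width: 47.8
```

```bash
python3 -c "
from h import *
go((641,72.9,80),166)"
```

```text
t 21.875 pos [585.3  -6.8 173.7] tooly deg 165.93 tilt 0.19 w 47.8 F [ 0.5  0.3 -5.2] j [ 0.26  0.38 -0.19 -0.   -1.   -0.51]
-> tx,ty,tz [-0.3637 -0.1398  0.374 ] spin -0.0016
```

Request:
play_rows(
  targets=[
    {"tx": -0.18,"ty": -0.07,"tz": 0,"spin": 0,"gripper": 1},
    {"tx": -0.33,"ty": -0.13,"tz": 0,"spin": 0,"gripper": 1},
    {"tx": -0.364,"ty": -0.14,"tz": 0,"spin": 0,"gripper": 1},
    {"tx": -0.364,"ty": -0.14,"tz": 0,"spin": 0,"gripper": 1},
    {"tx": -0.364,"ty": -0.14,"tz": 0.08,"spin": 0,"gripper": 1},
    {"tx": -0.364,"ty": -0.14,"tz": 0.2,"spin": 0,"gripper": 1},
    {"tx": -0.364,"ty": -0.14,"tz": 0.32,"spin": 0,"gripper": 1},
    {"tx": -0.364,"ty": -0.14,"tz": 0.374,"spin": 0,"gripper": 1},
    {"tx": -0.364,"ty": -0.14,"tz": 0.374,"spin": 0,"gripper": 1},
    {"tx": -0.364,"ty": -0.14,"tz": 0.374,"spin": 0,"gripper": 1},
  ],
)

```text
clock: 23.12
position: [643.7, 72.9, 82.9]
ee_rot: [-0.615, 0.788, -0.001, 0.001]
contact_force: [0.6, -0.6, -4.2]
gripper_width: 47.6
```

```bash
python3 -c "
from h import *
from bench import *
go((641,72.9,68.5),166)
g=get_image('scene');cv2.imwrite('pics/s6.png',cv2.resize(g['frame'][150:300,210:410,::-1],None,fx=4,fy=4))"
```

```text
t 23.125 pos [643.7  72.9  82.9] tooly deg 165.94 tilt 0.16 w 47.6 F [ 0.6 -0.6 -4.2] j [ 0.36  0.57 -0.13  0.   -0.87 -0.61]
-> tx,ty,tz [0.0028 0.0106 0.0577] spin -0.0013
```

View pics/s6.png

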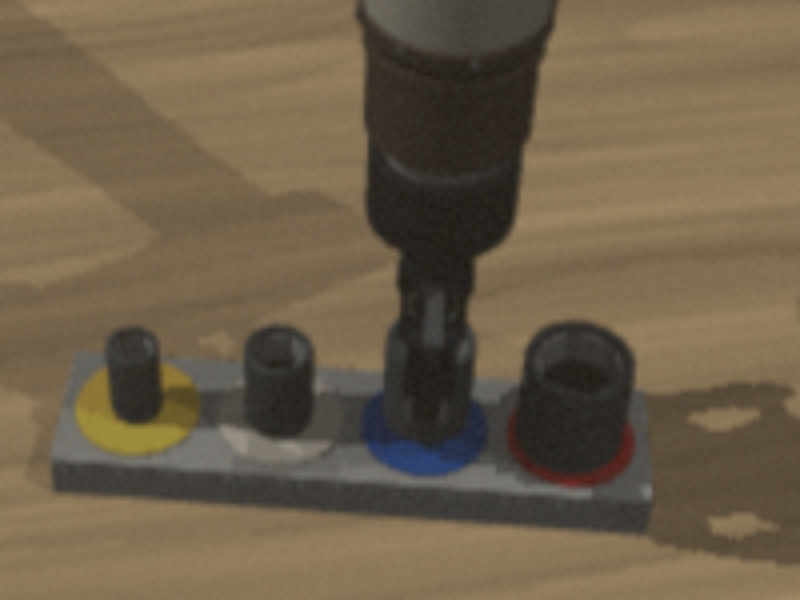

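It is over blue. I correct about 1.5 mm, lower, release and rise.

Request:
play_rows(
  targets=[
    {"tx": 0.003,"ty": 0.008,"tz": 0.03,"spin": 0,"gripper": 1},
    {"tx": 0.003,"ty": 0.008,"tz": 0.05,"spin": 0,"gripper": 1},
    {"tx": 0.003,"ty": 0.008,"tz": 0.056,"spin": 0,"gripper": 1},
    {"tx": 0.003,"ty": 0.008,"tz": 0.056,"spin": 0,"gripper": 1},
    {"tx": 0.003,"ty": 0.008,"tz": 0.056,"spin": 0,"gripper": -1},
    {"tx": 0.003,"ty": 0.008,"tz": 0.056,"spin": 0,"gripper": -1},
    {"tx": 0.003,"ty": 0.008,"tz": 0.056,"spin": 0,"gripper": -1},
    {"tx": 0.003,"ty": 0.008,"tz": 0.056,"spin": 0,"gripper": -1},
    {"tx": 0.003,"ty": 0.008,"tz": -0.1,"spin": 0,"gripper": -1},
    {"tx": 0.003,"ty": 0.008,"tz": -0.3,"spin": 0,"gripper": -1},
    {"tx": 0.003,"ty": 0.008,"tz": -0.5,"spin": 0,"gripper": -1},
    {"tx": 0.003,"ty": 0.008,"tz": -0.5,"spin": 0,"gripper": -1},
  ],
)

```text
clock: 24.68
position: [643.2, 73.4, 212.1]
ee_rot: [-0.615, 0.788, -0.002, 0.005]
contact_force: [0.9, -0.4, 0.1]
gripper_width: 85.5
```

Request:
play_rows(
  targets=[
    {"tx": 0,"ty": 0.24,"tz": -0.1,"spin": 0,"gripper": -1},
    {"tx": 0,"ty": 0.48,"tz": -0.1,"spin": 0,"gripper": -1},
    {"tx": 0,"ty": 0.72,"tz": -0.1,"spin": 0,"gripper": -1},
    {"tx": 0,"ty": 0.9,"tz": -0.1,"spin": 0,"gripper": -1},
    {"tx": 0,"ty": 0.9,"tz": -0.1,"spin": 0,"gripper": -1},
    {"tx": 0,"ty": 0.9,"tz": -0.1,"spin": 0,"gripper": -1},
    {"tx": 0,"ty": 0.9,"tz": -0.1,"spin": 0,"gripper": -1},
  ],
)

```text
clock: 25.55
position: [423.2, 127.5, 230.9]
ee_rot: [-0.615, 0.789, -0.0, -0.0]
contact_force: [0.3, 0.2, 0.5]
gripper_width: 85.7
```

```bash
python3 -c "
from h import *
from bench import *
go((641,72.9,68.5),166)
for n in('top','scene'):
  g=get_image(n);print(n);socks(g,42,(540,720,-150,200));cv2.imwrite('pics/f_%s.png'%n,g['frame'][:,:,::-1])
"
```

```text
t 25.55 pos [423.2 127.5 230.9] tooly deg 165.89 tilt 0.03 w 85.7 F [0.3 0.2 0.5] j [ 0.66  0.08 -0.44  0.   -1.05 -0.91]
-> tx,ty,tz [-0.0011 -0.8983  0.6495] spin -0.0025
top
[232.5 171.4] 390 zmax 97.2 top circ 660.8 150.3 d 60.4 all min/max [630. 121.  42.] [690. 179. 100.]
[258.3 178.1] 256 zmax 92.5 top circ 640.6 72.4 d 48.5 all min/max [616.  48.  42.] [664.  96.  96.]
[284.3 185. ] 161 zmax 89.1 top circ 620.7 -7.0 d 37.9 all min/max [601. -24.  42.] [638.  12.  91.]
[310.5 191.4] 99 zmax 85.2 top circ 601.6 -86.2 d 29.3 all min/max [587. -98.  44.] [615. -72.  89.]
scene
[243.2 241.8] 270 zmax 86.0 top circ 602.4 -86.7 d 31.4 all min/max [ 587. -100.   43.] [618. -71.  89.]
[279.3 243.5] 420 zmax 89.5 top circ 621.6 -7.2 d 40.7 all min/max [602. -26.  42.] [642.  13.  92.]
[316.1 245.4] 618 zmax 93.8 top circ 641.6 74.4 d 51.5 all min/max [616.  48.  42.] [667.  96.  97.]
[353.5 247.5] 892 zmax 97.7 top circ 661.1 151.3 d 61.7 all min/max [632. 121.  42.] [693. 181. 101.]
```

View pics/f_top.png

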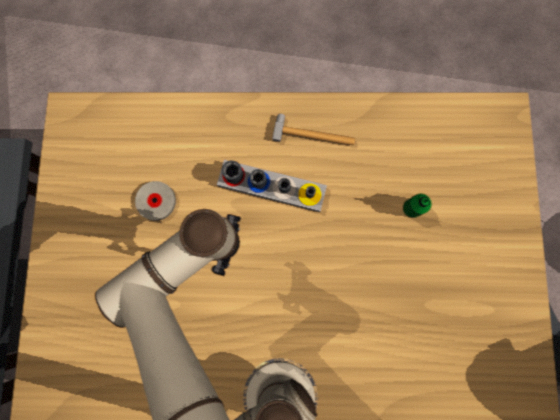

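View pics/f_scene.png

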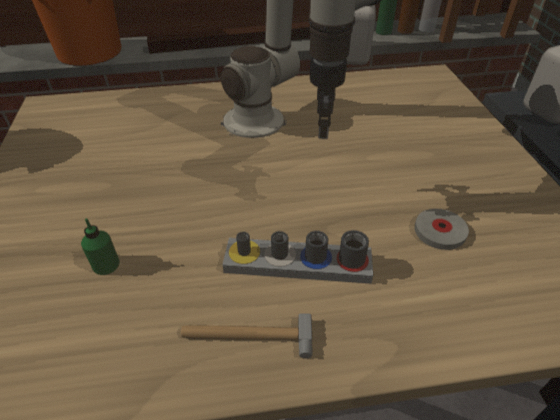

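All four stand on their marks within about 3 mm and at the right heights. The wheel and bottle are unmoved and the arm is clear, so I hand the job in.

```bash
python3 -c "
from bench import *
print(job_done())"
```

```text
the job is handed in; nothing more can be done
None
```

I stood all four sockets upright, mouth up, on the channel in size order: 60 mm on red, 49 mm on blue (the middle mark next to red), 39 mm on white and 30 mm on yellow. Each was let go, the arm was moved clear, and I handed in at about 25.7 s; no verdict was reported.

- **Last checks:** the top and scene cameras both put every socket within about 3 mm of its mark's centre (red about 2–3 mm, the others about 2 mm or less). Socket tops were at 85–98 mm, as expected. The wheel and bottle looked unmoved in the final pictures.
- **What failed or disagreed:**
  - One move call was refused because I left out "spin"; nothing moved, and I sent it again.
  - The top camera's white mark merged with the channel, so I used the scene camera's value.
  - The wrist camera's readings differed from the fixed cameras by about 2–3 mm, well inside the 12 mm tolerance.

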